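# Ease the spring clip off a mooncake mould

### The arm

A 7-joint arm with a two-finger parallel gripper is mounted at the origin on the work surface. World frame = base frame: x ahead of the robot, y to its left, z up, the work surface at z = 0. Lengths are in m, angles in rad, forces in N, time in s.
With the tool pointing down it reaches from about 0.4 to 0.85 m from the base axis. Payload 4.5 kg.
Tool frame: the origin (TCP) lies at the very end of the fingers, on their centre line; the grasp point (between the pads) lies behind it (manip.tcp_to_grasp is the z of the grasp point in the tool frame, in m); z points along the fingers, y is the direction in which the jaws open and shut (so a half turn about z gives the same grasp; the last joint's range is limited). The gripper opens to 85 mm and grips with 20 to 120 N. Pads are 22 mm wide; open, the fingers measure 114 mm over their backs; the gripper's body (76 mm by 85 mm) begins 54 mm behind the grasp point. The pads swing forward as they close: fully open they stand 13 mm farther back than shut.
Start: joints at [1.292, 0.689, -0.195, 1.565, 0.157, 0.902, -0.215], TCP at [0.192, -0.595, 0.231] pointing down, gripper open.
Joint ranges: [-3.01, 3.01], [-0.46, 2.08], [-1.47, 1.51], [0.13, 2.56], [-1, 4.14], [0.04, 2.09], [-2.66, 2.66]. Speed limits (rad/s): [2.57, 2.57, 3.14, 3.14, 3.14, 3.14, 3.14].

### API

Orientations are given as a unit quaternion [w, x, y, z].
In Python, from cell import manip gives the robot as it stands.
- The arm moves only by the shell command python3 -m handwheel 'ROWS' [OPENING]. ROWS is a JSON object of lists of equal length, an entry for each row: "offset": the shift along the tool's x, y, z in cm, a list of three; "roll": the turn about the tool's z in degrees. A call has 1 to 12 rows; each row is the pose to reach, as a shift and turn from the pose commanded when the call began, along the tool's axes at that moment; what a row does not reach only later rows make up. A row lasts 1/12 s, in which the tool goes at most 41.7 mm and 7.16 degrees, less where a joint would pass 70% of its speed; a pose out of reach is approached as far as the arm can. A call with a gripper value outside its range is refused whole. OPENING is the opening, from 0 (shut) to 1 (fully open), set as the call begins (- or left out, the last holds). The fingers move at their own pace and stop on an object; the grip force is fixed at half the most. Time passes only in rows, so rows that repeat a pose let the fingers close. It gives the time, the measured TCP pose, the force and the opening at its end, in the units of the state.
- manip.state(): the state, without advancing time (a new reading comes with each control period).
- manip.grab_frame(name): name is "side" or "top" or "wrist"; returns a dict with "pixels" (384x512x3 uint8, red, green, blue), "fov_y" (degrees; the focal length in pixels is half the picture's height over the tangent of half this angle, whatever the lens; pixels are square), "cx", "cy" (the principal point, pixels), "R" (3x3) and "t" (3): a world point X has camera coordinates R X + t. Camera axes: x right, y down, z forward; pixel columns grow to the right and rows downward; lengths in m; the calibration is good to about 2 mm. A picture is of the moment at which its call begins. There is no depth.
- manip.finish_job(): hands the job in, once; it reports no verdict.
The state is a dict: "time_s": time; "qpos": joint angles; "joint_vel": joint speeds; "joint_torque": joint torques, N m; "tcp_pos": TCP position; "orientation": TCP orientation; "wrist_force": force on the tool from outside, world axes, zero at the start; "torque": the same for the moment, N m; "gripper_width": opening from 0.0 (shut) to 1.0 (fully open).
Only numpy, scipy, OpenCV 4.12 (cv2) and the standard library are available. Lean on these libraries where they do the work, as an engineer would, in place of code of your own. Each camera call takes 0.05 s, during which the arm holds its last target.

### The job

The mooncake mould is to be taken apart for washing. Take the wedge from its block, slide it down between the rod and the back of the spring clip, flat face to the rod, and ease the clip fully off so that it is left lying flat in the dished plate: touch the clip with the wedge only, press gently, and do not ram the tip into the mould's cap or drive the sprung plunger to its stop. Then put the wedge back in its block, fully home, let go of it, and leave the tin and the tea bowl where they are.

Things in the scene. Friction and masses are not known exactly. Their poses are not given: they have to be found in the camera images.
- mould: Aluminium mooncake mould fixed on a wooden tray (170 x 150 mm, rim 20 mm high): a barrel 80 mm across closed by a flat rigid cap whose top is 67.5 mm above the work surface, with a sprung plunger standing out of it. Origin on the rod's axis at the work surface, z up; +x points from the rod to the back of the clip. It does not move.
- rod_top (a point): Centre of the top of the plunger's upright steel rod (16 mm in diameter), 112 mm up at rest; sinks with the plunger, axes as the mould's. The rod stands 16 mm above a dished aluminium plate 4 mm thick (x -48 to +68, y +-48 mm from the rod, lip 6 mm high). Beneath the clip the plate has a slot, from the rod out to x = 38 mm, 18 mm wide: the wedge can pass through, down to the cap 24 mm below the plate.
- plunger (a joint): How far rod and plate have sunk (m): 0 at rest, hard stop at 0.024. It is sprung: about 2 N to start it moving, then 0.7 N per mm, and it rises again when let go. It gives way by some millimetres, up to about 15, under the push that the clip needs.
- clip: Flat U-shaped steel spring clip, 6 mm thick, 30 wide, 42 long, lying on the plate round the rod. Origin on its underside, on the rod's axis while seated; +x towards its back. Back: inner face at x = 14 mm (6 mm gap to the rod), outer at 21. Legs 17 mm apart inside, sprung, with two humps 9 mm behind the rod's centre. Pushed some 9 to 11 mm along +x it lets go and slips on, to 15 mm or more.
- wedge: Steel wedge with a wooden handle. Origin on its axis at the collar's underside, z up. Collar 34 x 28 x 6 mm, above it a square handle 16 x 16 x 50 mm. The blade hangs below; it extends and is locked fast, its tip 46 to 76 mm below the collar, unknown. Blade 13 mm wide (y): flat face at x = -9 mm, ramp on the +x side, 3 mm thick at the tip, 18 mm from 30 mm above the tip. 70 to 140 g.
- stand: Fixed wooden block 70 x 60 mm, 84 mm high, with an upright through hole 24 mm (x) by 19 mm (y) at its centre. Origin at the centre of its underside. With the wedge fully home the collar rests on the block's top, and the wedge's x axis lies roughly along the block's.
- tin: Pink tin box, 114 x 154 x 66 mm, loose bystander; origin under its centre.
- tea_bowl: White ceramic tea bowl, 92 mm across and 55 mm high, loose bystander; origin under its centre.
Things that resemble listed ones, but are neither listed nor needed, are in the scene too. There is more than one size of the wedge; the job needs the smaller. There is more than one size of the clip; the job needs the smaller.

How it is judged:
By the outcome, as a careful person would: the job done as asked, in the order asked, and still so for the second after the job is handed in, with the robot touching nothing.
It also fails if it takes over 64 s, if anything falls off the work surface, if the arm or the gripper's body presses on something with over 40 N, if the wrist force passes 120 N, or if a joint passes its speed limit or range.

## Working session

There is one attempt and no reset: what is moved stays moved. The work goes in short steps, Python scripts to look and compute and a shell command to move; the robot and the scene stay as the last step left them, time stands still between calls to the robot, and variables do not carry over. Pictures are saved under pics/ and viewed, and the job is handed in when it is done.

```bash
ls; mkdir -p pics
cat > h.py <<'E'
import numpy as np,cv2
from cell import manip
def grab(n,f):
    d=manip.grab_frame(n); cv2.imwrite('pics/'+f+'.png',d['pixels'][:,:,::-1]); np.savez('pics/'+f+'.npz',**{k:np.array(v) for k,v in d.items()}); return d
def load(f): 
    z=np.load('pics/'+f+'.npz'); return {k:z[k] for k in z.files}
def ray(d,u,v):
    f=192/np.tan(np.radians(float(d['fov_y']))/2)
    r=np.array([(u-d['cx'])/f,(v-d['cy'])/f,1.]); R=np.array(d['R']);t=np.array(d['t'])
    return -R.T@t, R.T@r
def onz(d,u,v,z):
    o,r=ray(d,u,v); return o+r*(z-o[2])/r[2]
def proj(d,X):
    f=192/np.tan(np.radians(float(d['fov_y']))/2)
    p=np.array(d['R'])@np.array(X)+np.array(d['t']); return np.array([f*p[0]/p[2]+d['cx'],f*p[1]/p[2]+d['cy']])
E
python3 - <<'E'
from h import *
for n in ['side','top','wrist']:
    d=grab(n,n+'0'); print(n,d['fov_y'],d['cx'],d['cy'],(-np.array(d['R']).T@d['t']).round(3),np.array(d['R']).round(3).tolist())
print(manip.tcp_to_grasp,manip.state())
E
```

```text
pics
side 44.90221291216209 255.21462309158267 195.40448063307534 [0.356 0.551 0.938] [[-0.934, -0.358, -0.0], [-0.277, 0.722, -0.634], [0.227, -0.591, -0.774]]
top 45.643527331859545 257.89915661043204 187.97863916538319 [ 0.472 -0.086  1.078] [[0.006, -1.0, 0.024], [-0.989, -0.009, -0.149], [0.149, -0.023, -0.989]]
wrist 66.18743464043015 258.81425229308985 192.43938174780925 [ 0.27  -0.568  0.373] [[0.308, -0.951, -0.001], [-0.9, -0.292, 0.325], [-0.309, -0.099, -0.946]]
-0.0187 {'time_s': 0.15, 'qpos': array([ 1.29179928,  0.6897858 , -0.19454653,  1.56609363,  0.15731389,
        0.90250732, -0.21509051]), 'joint_vel': array([-0.00049531, -0.0020474 , -0.00044596, -0.00231369, -0.00032266,
        0.0003399 , -0.00150996]), 'joint_torque': array([-1.84078686e-03, -5.39939690e+01, -1.26844749e+00, -1.58720309e+01,
        9.27245244e-03,  6.46756074e-03, -2.11134977e-05]), 'tcp_pos': array([ 0.19214608, -0.59421516,  0.23067528]), 'orientation': array([-6.82391166e-04,  9.87786877e-01,  1.55809480e-01, -1.59952574e-04]), 'wrist_force': array([ 0.04614604, -1.07833345, -0.06110755]), 'torque': array([-0.03276245, -0.02014561, -0.00999228]), 'gripper_width': 0.9975501052449811}
```

View pics/side0.png

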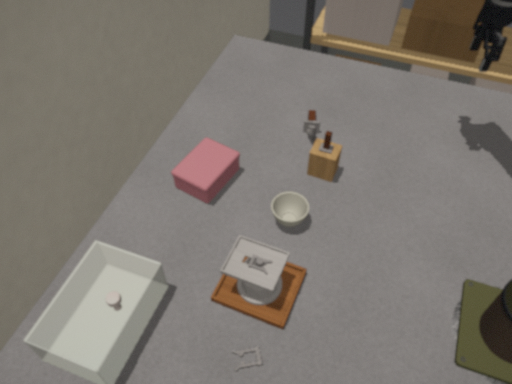

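View pics/top0.png

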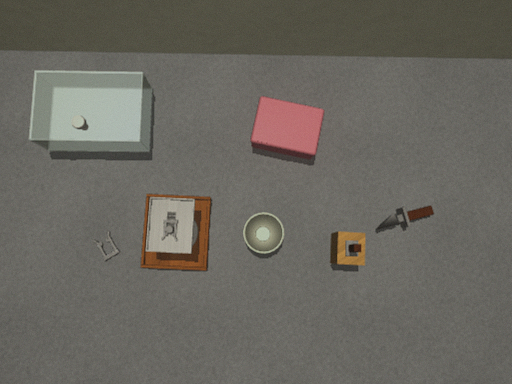

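View pics/wrist0.png

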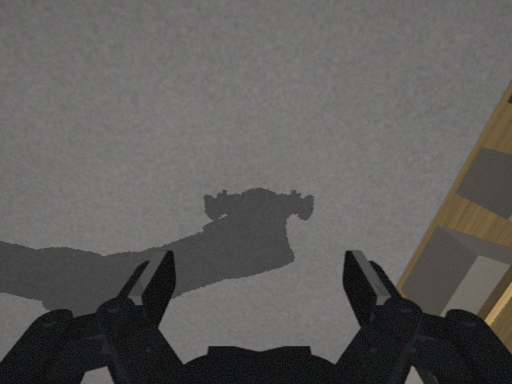

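Run:
```python
from h import *
t=cv2.imread('pics/top0.png'); s=cv2.imread('pics/side0.png')
a=cv2.resize(t[180:285,130:220],None,fx=5,fy=5,interpolation=cv2.INTER_CUBIC)
b=cv2.resize(t[225:275,320:380],None,fx=5,fy=5,interpolation=cv2.INTER_CUBIC)
im=np.zeros((530,760,3),np.uint8); im[:525,:450]=a; im[:250,455:755]=b; cv2.imwrite('pics/crop_t.png',im)
a=cv2.resize(s[230:325,205:310],None,fx=4,fy=4,interpolation=cv2.INTER_CUBIC)
b=cv2.resize(s[100:190,295:350],None,fx=5,fy=5,interpolation=cv2.INTER_CUBIC)
im=np.zeros((460,720,3),np.uint8); im[:380,:420]=a; im[:450,425:700]=b; cv2.imwrite('pics/crop_s.png',im)
d=load('top0')
for n,u,v,z in [('block',349,248,.084),('handle',357,248,.14),('plate',171,226,.1),('bowl',263,233,.055),('tin',288,126,.066)]:
    print(n,onz(d,u,v,z).round(3))
```

```text
block [ 0.491 -0.308  0.084]
handle [ 0.49  -0.312  0.14 ]
plate [0.535 0.076 0.1  ]
bowl [ 0.524 -0.122  0.055]
tin [ 0.769 -0.178  0.066]
```

View pics/crop_t.png

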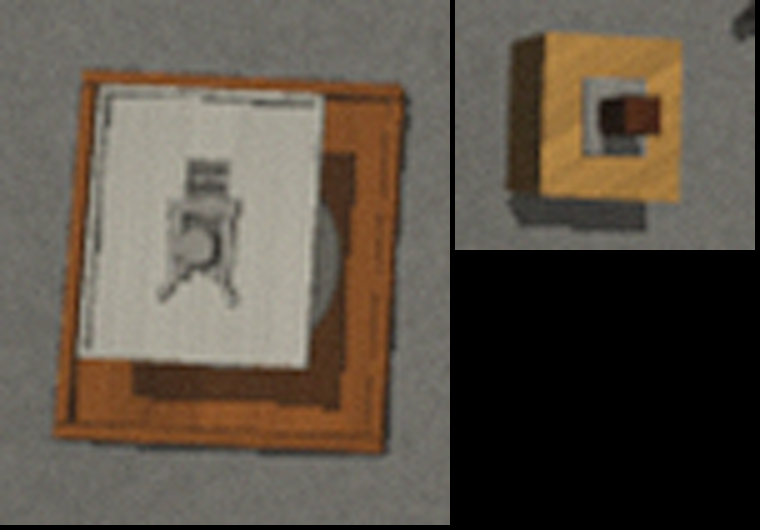

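View pics/crop_s.png

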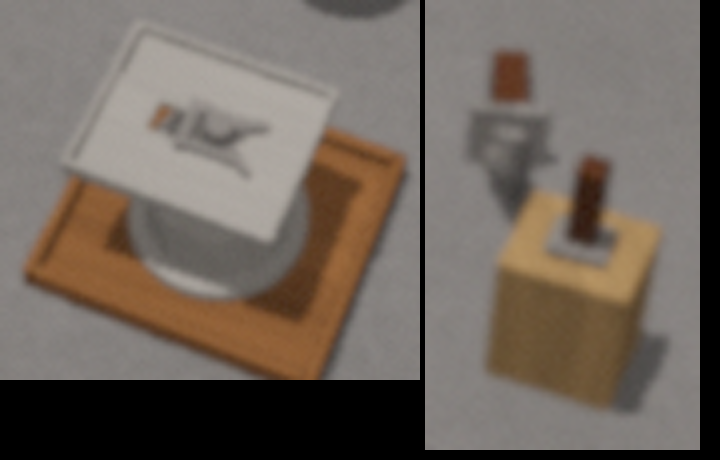

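```bash
cat > m1.py <<'E'
from h import *
st=manip.state(); p=st['tcp_pos']; w,x,y,z=st['orientation']
from scipy.spatial.transform import Rotation as Ro
R=Ro.from_quat([x,y,z,w]).as_matrix()
print('R',R.round(4).tolist())
def mv(T): print((R.T@(np.array(T)-p)*100).round(2))
mv([.45,.08,.27]); mv([.49,-.31,.25])
d=load('wrist0'); C=-d['R'].T@d['t']
print('cam in tool',(R.T@(C-p)).round(4),'axis',(R.T@d['R'][2]).round(3))
hsv=cv2.cvtColor(load('top0')['pixels'],cv2.COLOR_RGB2HSV)
dt=load('top0')
for n,lo,hi,zz,roi in [('tray',(5,150,80),(15,255,255),.02,(130,180,225,285)),('block',(12,90,110),(25,255,255),.084,(320,225,385,275)),]:
    m=cv2.inRange(hsv,lo,hi); M=np.zeros_like(m); x0,y0,x1,y1=roi; M[y0:y1,x0:x1]=m[y0:y1,x0:x1]
    pts=cv2.findNonZero(M); r=cv2.minAreaRect(pts); b=cv2.boxPoints(r); print(n,r)
    W=np.array([onz(dt,*q,zz)[:2] for q in b]); print(W.round(4).tolist(),W.mean(0).round(4),np.linalg.norm(W-np.roll(W,1,0),axis=1).round(4))
E
python3 m1.py
```

```text
R [[0.9514, 0.3078, -0.0005], [0.3078, -0.9514, 0.0013], [-0.0001, -0.0014, -1.0]]
[ 45.29 -56.22  -3.86]
[ 37.09 -17.88  -1.91]
cam in tool [ 0.082  -0.001  -0.1425] axis [-0.324  0.     0.946]
tray ((175.50186157226562, 231.96951293945312), (65.32666015625, 73.90243530273438), 3.5035314559936523)
[[0.4472, 0.1547], [0.6165, 0.1517], [0.6085, -0.0], [0.439, 0.0067]] [0.5278 0.0783] [0.1483 0.1693 0.1519 0.1696]
block ((350.9299621582031, 248.12063598632812), (28.070228576660156, 32.81098175048828), 3.5763344764709473)
[[0.4578, -0.2788], [0.5283, -0.2847], [0.5249, -0.3461], [0.4544, -0.3395]] [ 0.4913 -0.3123] [0.0608 0.0708 0.0615 0.0709]
```

```bash
python3 -m handwheel '{"offset":[[3,-3,-2],[7,-6.5,-2],[10,-9.5,-2],[13,-12.5,-2],[16,-15.5,-2],[19,-18.5,-2],[22,-21.5,-2],[25,-24.5,-2],[28,-27.5,-2],[31,-30.5,-2],[34,-33.5,-2],[37,-36.5,-2]],"roll":[-6,-12,-18,-24,-30,-36,-42,-48,-54,-60,-66,-70]}'; python3 -c "
from h import *
print(manip.state()['qpos'].round(3))"; python3 m1.py | head -3
```

```text
time_s: 1.15
tcp_pos: [0.4216, -0.153, 0.2513]
orientation: [0.0, 0.718, 0.696, -0.0]
wrist_force: [0.6, -0.5, -1.0]
gripper_width: 1.0
[ 0.617  0.472 -0.551  2.037  0.366  0.728 -0.194]
R [[0.0317, 0.9995, -0.0001], [0.9995, -0.0317, -0.0002], [-0.0002, -0.0001, -1.0]]
[23.38  2.1  -1.87]
[-15.47   7.34   0.13]
```

```bash
python3 -m handwheel '{"offset":[[3,2,0],[7,4,0],[11,6,0],[15,8,0],[19,10,0],[22,11.5,0],[23.5,11.5,0],[23.5,11.5,0],[23.5,11.5,0]],"roll":[0,0,0,0,0,0,0,0,0]}'; python3 -c "
from h import *
grab('wrist','w1');print(manip.state()['qpos'].round(3))"
```

```text
time_s: 1.9
tcp_pos: [0.5443, 0.0771, 0.2509]
orientation: [-0.0, 0.719, 0.695, -0.0]
wrist_force: [-0.1, 0.1, 0.2]
gripper_width: 0.999
[ 0.087  0.599 -0.51   1.761  0.367  0.879 -0.623]
```

View pics/w1.png

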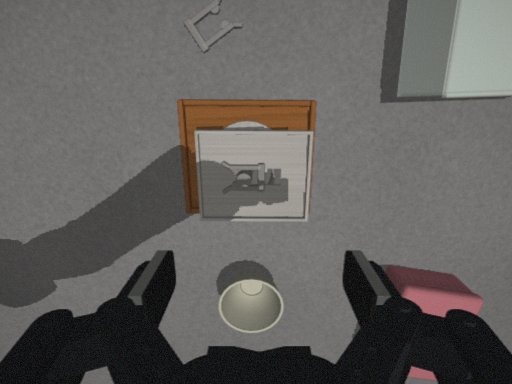

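Run:
```python
from h import *
i=cv2.imread('pics/w1.png')[90:230,170:325]
i=cv2.convertScaleAbs(cv2.resize(i,None,fx=4.5,fy=4.2,interpolation=cv2.INTER_CUBIC),alpha=1.3); cv2.imwrite('pics/c1.png',i)
```

```text
(no output)
```

View pics/c1.png

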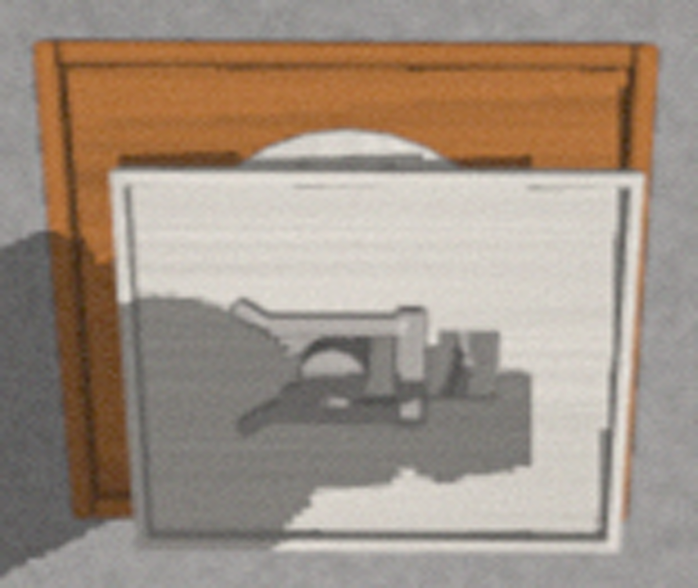

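Run:
```python
from h import *
d=load('w1')
def c(x,y): return 170+x/4.5-.4, 90+y/4.2-.4
for z in (.098,.102):
    W=np.array([onz(d,*c(*q),z)[:2] for q in [(110,170),(646,171),(620,553),(133,552)]])
    print(z,W.round(4).tolist(),np.linalg.norm(W-np.roll(W,-1,0),axis=1).round(4))
    e=W[1]-W[0]+W[2]-W[3]; ang=np.degrees(np.arctan2(e[1],e[0])); ex=e/np.linalg.norm(e)
    print('yaw',ang,'rod',W.mean(0)-ex*.010)
W=[onz(d,*c(*q),.102)[:2].round(4).tolist() for q in [(397,310),(427,310),(425,420),(400,424)]]; print('clip back',W)
print('rod top arc', onz(d,*c(334,362),.112).round(4))
# side/top views
for n,pts in (('top0',[(96,85),(324,95),(308,368),(77,357)]),):
    dd=load(n); W=np.array([onz(dd,130+u/5-.4,180+v/5-.4,.102)[:2] for u,v in pts]); print(W.round(4).tolist(),np.linalg.norm(W-np.roll(W,-1,0),axis=1).round(4),W.mean(0))
```

```text
0.098 [[0.4799, 0.1269], [0.5976, 0.1228], [0.5939, 0.0245], [0.4752, 0.0286]] [0.1178 0.0983 0.1187 0.0984]
yaw -1.9930086659749369 rod [0.52667279 0.07602228]
0.102 [[0.4808, 0.1273], [0.5969, 0.1233], [0.5932, 0.0263], [0.4762, 0.0304]] [0.1162 0.097  0.1171 0.0971]
yaw -1.993008665974933 rod [0.52679675 0.0771745 ]
clip back [[0.5419, 0.0921], [0.5486, 0.0918], [0.5474, 0.0639], [0.5416, 0.0631]]
rod top arc [0.5277 0.0823 0.112 ]
[[0.5977, 0.1251], [0.5943, 0.0275], [0.478, 0.0311], [0.4821, 0.1284]] [0.0977 0.1163 0.0973 0.1157] [0.53802088 0.07802755]
```

```bash
python3 -m handwheel '{"offset":[[-3,-0.3,0],[-7,-0.7,0],[-11,-1.1,0],[-15,-1.5,0],[-19,-1.9,0],[-23,-2.3,0],[-27,-2.7,0],[-31,-3.1,0],[-35,-3.5,0],[-38,-3.9,0],[-39,-3.9,1],[-39,-3.9,1]],"roll":[0,0,0,0,0,0,0,0,1,2,2.4,2.4]}';python3 -m handwheel '{"offset":[[0,0,2],[0,0,2],[0,0,2],[0,0,2]],"roll":[0,0,0,0]}'; python3 -c "
from h import *
grab('wrist','w2');print(manip.state()['qpos'].round(3))
i=cv2.imread('pics/w2.png')[100:300,160:360]
cv2.imwrite('pics/c2.png',cv2.resize(i,None,fx=3,fy=3,interpolation=cv2.INTER_CUBIC))"
```

```text
time_s: 2.95
tcp_pos: [0.4873, -0.318, 0.2393]
orientation: [-0.001, 0.738, 0.675, -0.002]
wrist_force: [-0.7, -0.1, 0.7]
gripper_width: 0.997
time_s: 3.28
tcp_pos: [0.4918, -0.3112, 0.2219]
orientation: [-0.0, 0.734, 0.68, 0.0]
wrist_force: [-0.3, -0.4, 0.3]
gripper_width: 1.0
[ 0.778  0.678 -0.507  1.699  0.409  0.871  0.021]
```

View pics/w2.png

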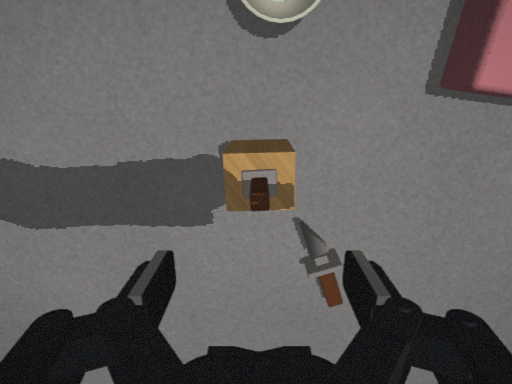

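View pics/c2.png

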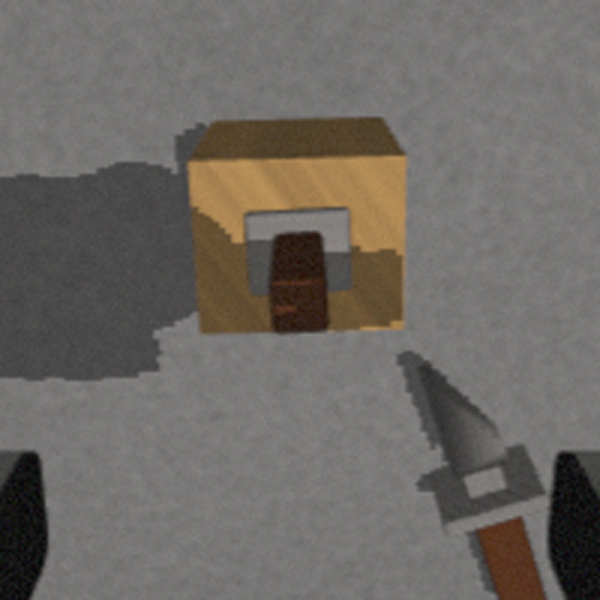

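```bash
python3 - <<'E'
from h import *
d=load('w2')
def c(x,y): return 160+x/3-.33,100+y/3-.33
print('handle',onz(d,*c(299,306),.14).round(4))
W=np.array([onz(d,*c(*q),.09)[:2] for q in [(246,211),(350,208),(351,291),(248,293)]])
print('collar',W.round(4).tolist(),W.mean(0).round(4),np.linalg.norm(W-np.roll(W,-1,0),axis=1).round(4))
W=np.array([onz(d,*c(*q),.084)[:2] for q in [(188,160),(406,156),(405,328),(200,333)]])
print('block',W.round(4).tolist(),W.mean(0).round(4),np.linalg.norm(W-np.roll(W,-1,0),axis=1).round(4))
e=W[1]-W[0]+W[2]-W[3];print(np.degrees(np.arctan2(e[1],e[0])))
E
python3 m1.py | head -1
```

```text
handle [ 0.4905 -0.3123  0.14  ]
collar [[0.4746, -0.2975], [0.5079, -0.299], [0.5066, -0.3272], [0.4726, -0.3253]] [ 0.4904 -0.3122] [0.0333 0.0282 0.034  0.0279]
block [[0.4572, -0.2808], [0.527, -0.2848], [0.5245, -0.3442], [0.4543, -0.3407]] [ 0.4907 -0.3126] [0.0699 0.0594 0.0702 0.06  ]
-3.05645365191793
R [[0.0765, 0.9971, 0.001], [0.9971, -0.0765, -0.0002], [-0.0001, 0.001, -1.0]]
```

```bash
python3 -m handwheel '{"offset":[[0,0,2],[-0.1,-0.1,5],[-0.1,-0.1,8],[-0.1,-0.1,11],[-0.1,-0.1,12.5],[-0.1,-0.1,12.5],[-0.1,-0.1,12.5],[-0.1,-0.1,12.5]],"roll":[0,-1,-1,-1,-1,-1,-1,-1]}';python3 -m handwheel '{"offset":[[0,0,0],[0,0,0],[0,0,0],[0,0,0],[0,0,0],[0,0,0],[0,0,0],[0,0,0]],"roll":[0,0,0,0,0,0,0,0]}' 0;  python3 -m handwheel '{"offset":[[0,0,0],[0,0,0],[0,0,0],[0,0,0]],"roll":[0,0,0,0]}'
```

```text
time_s: 4.0
tcp_pos: [0.4919, -0.3135, 0.098]
orientation: [0.001, 0.728, 0.685, 0.001]
wrist_force: [0.3, -0.0, -0.1]
gripper_width: 1.001
time_s: 4.67
tcp_pos: [0.4907, -0.3135, 0.0966]
orientation: [0.0, 0.728, 0.685, 0.0]
wrist_force: [-0.6, 0.3, 3.9]
gripper_width: 0.178
time_s: 5.0
tcp_pos: [0.4907, -0.3134, 0.0967]
orientation: [0.0, 0.728, 0.685, 0.0]
wrist_force: [-0.6, -0.1, 5.4]
gripper_width: 0.185
```

```bash
python3 -m handwheel '{"offset":[[0,0,-0.5],[0,0,-1.5],[0,0,-3],[0,0,-4.5],[0,0,-6],[0,0,-7.5],[0,0,-9],[0,0,-10.5],[0,0,-12],[0,0,-12],[0,0,-12],[0,0,-12]],"roll":[0,0,0,0,0,0,0,0,0,0,0,0]}'
python3 - <<'E'
from h import *
for n in ('wrist','side'): grab(n,n+'3')
a=cv2.imread('pics/wrist3.png')[100:330,160:360];a=cv2.resize(a,None,fx=2.4,fy=2.4,interpolation=cv2.INTER_CUBIC)
b=cv2.imread('pics/side3.png')[40:190,290:370];b=cv2.resize(b,None,fx=3.6,fy=3.6,interpolation=cv2.INTER_CUBIC)
im=np.zeros((560,780,3),np.uint8); im[:a.shape[0],:a.shape[1]]=a; im[:b.shape[0],485:485+b.shape[1]]=b; cv2.imwrite('pics/c3.png',im)
E
```

```text
time_s: 6.0
tcp_pos: [0.4898, -0.3132, 0.2156]
orientation: [-0.001, 0.728, 0.685, -0.0]
wrist_force: [0.1, -0.3, -0.9]
gripper_width: 0.178
```

View pics/c3.png

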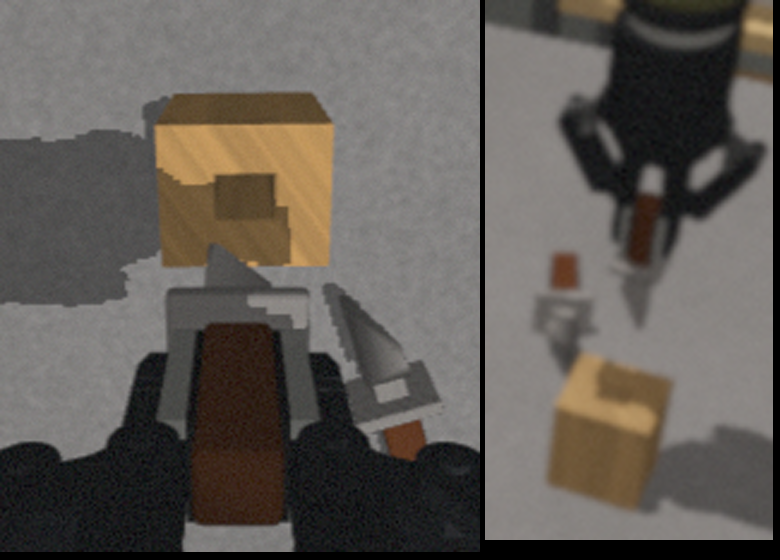

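Run:
```python
from h import *
from scipy.spatial.transform import Rotation as Ro
s=manip.state();p=s['tcp_pos'];w,x,y,z=s['orientation'];R=Ro.from_quat([x,y,z,w]).as_matrix()
print(p.round(4),R.round(4).tolist())
d=load('wrist3')
def rt(u,v,d=d):
    o,r=ray(d,u,v); return R.T@(o-p),R.T@r
for nm,(u,v),X in [('tipL',(208,244),.0065),('tipR',(221,244),.0065),('collarbotL',(166,291),.014),('collarbotR',(309,291),.014),('rampR',(271,289),.0065)]:
    o,r=rt(160+u/2.4-.3,100+v/2.4-.3); k=(X-o[0])/r[0]; print(nm,((o+k*r)*1000).round(1))
d=load('side3')
# tip in side picture: plane tool y = -9..-6 mm
for q in [(637,326),(645,326)]:
    o,r=rt(290+(q[0]-485)/3.6-.36,40+q[1]/3.6-.36,d); 
    for Y in (-.009,-.0075,-.006): k=(Y-o[1])/r[1]; print('side',q,Y,((o+k*r)*1000).round(1))
# predicted tip pixel for several lengths
for L in (46,56,66,76):
    X=p+R@np.array([0,-.0075,.0127+L/1000]); u=proj(d,X); W=load('wrist3'); uw=proj(W,p+R@np.array([.0065,-.0075,.0127+L/1000]))
    print(L,((u-[290,40])*3.6+[485,0]).round(0),((uw-[160,100])*2.4).round(0))
```

```text
[ 0.4897 -0.313   0.2152] [[0.0605, 0.9982, -0.0021], [0.9982, -0.0605, 0.0009], [0.0008, -0.0021, -1.0]]
tipL [  6.5 -10.8  61.3]
tipR [ 6.5 -6.7 61.3]
collarbotL [ 14.  -18.5   9.9]
collarbotR [14.  15.3  9.9]
rampR [ 6.5  7.2 27.7]
side (637, 326) -0.009 [18.7 -9.  46.3]
side (637, 326) -0.0075 [11.7 -7.5 52.7]
side (637, 326) -0.006 [ 4.7 -6.  59.2]
side (645, 326) -0.009 [-7.1 -9.  67.9]
side (645, 326) -0.0075 [-14.3  -7.5  74.5]
side (645, 326) -0.006 [-21.6  -6.   81.2]
46 [640. 321.] [218. 246.]
56 [638. 331.] [218. 235.]
66 [636. 342.] [219. 225.]
76 [635. 353.] [220. 215.]
```

```bash
python3 -m handwheel '{"offset":[[3,0.2,0],[6.5,0.5,0],[10,0.8,0],[13.5,1.1,0],[17,1.4,0],[20.5,1.7,0],[24,2,0],[27.5,2.3,0],[31,2.6,0],[34.5,2.9,0],[37.5,3.2,0],[39.3,3.2,0]],"roll":[0,0,0,0,0,0,0,-0.5,-1,-1.5,-1.5,-1.5]}';python3 -m handwheel '{"offset":[[0,0,0],[0,0,0.5],[0,0,1],[0,0,1.5],[0,0,1.5],[0,0,1.5],[0,0,1.5]],"roll":[0,0,0,0,0,0,0]}'
cat > look.py <<'E'
from h import *
import sys
n=sys.argv[1]
d=grab('wrist','w'+n); s=manip.state(); np.savez('pics/s'+n+'.npz',**s)
a=cv2.imread('pics/w'+n+'.png')[130:260,190:325];cv2.imwrite('pics/c'+n+'.png',cv2.resize(a,None,fx=4.4,fy=4.4,interpolation=cv2.INTER_CUBIC))
print(s['tcp_pos'].round(4),s['wrist_force'].round(1),s['qpos'].round(2))
E
python3 look.py 4
```

```text
time_s: 7.1
tcp_pos: [0.5463, 0.0821, 0.2158]
orientation: [-0.001, 0.718, 0.697, 0.001]
wrist_force: [-0.1, 0.3, -1.5]
gripper_width: 0.178
time_s: 7.68
tcp_pos: [0.5463, 0.0762, 0.2012]
orientation: [0.0, 0.72, 0.694, -0.0]
wrist_force: [-1.0, 0.3, -1.0]
gripper_width: 0.18
[0.5464 0.0765 0.2014] [-1.2  0.5 -0.3] [ 0.05  0.66 -0.46  1.81  0.41  0.76 -0.66]
```

View pics/c4.png

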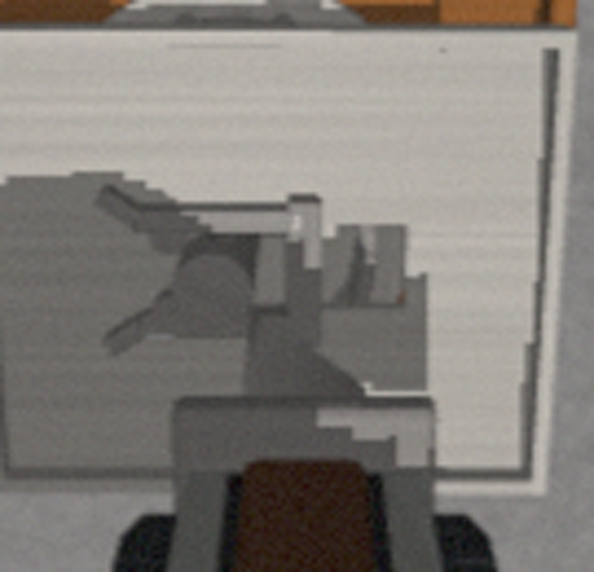

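Run:
```python
from h import *
a=cv2.imread('pics/w4.png')[165:225,215:295]
a=np.clip(a.astype(float)-40,0,110)/110*255
cv2.imwrite('pics/c4b.png',cv2.resize(a.astype(np.uint8),None,fx=9,fy=9,interpolation=cv2.INTER_CUBIC))
```

```text
(no output)
```

View pics/c4b.png

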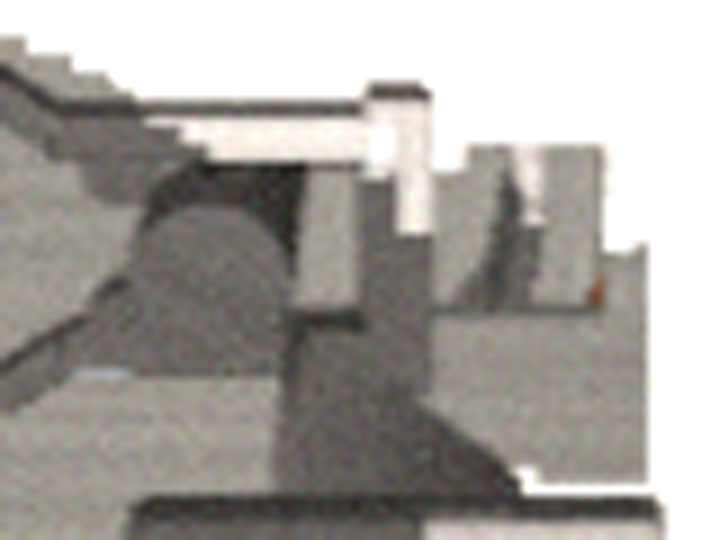

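```bash
cat > m2.py <<'E'
from h import *
d=load('w4')
def c(x,y): return 215+x/9-.45,165+y/9-.45
a=np.radians(-2); ex=np.array([np.cos(a),np.sin(a)]); ey=np.array([-ex[1],ex[0]])
o=np.array([.5275,.0778])
def M(q,z): 
    w=onz(d,*c(*q),z)[:2]-o; return (np.array([w@ex,w@ey])*1000).round(1)
print('rod right edge',M((297,290),.112),'rod top left',M((135,290),.112))
print('rod shaft top arc',M((222,205),.112))
print('clip in top corner',M((366,165),.102),'clip outer corner',M((432,92),.102),M((369,92),.102))
print('clip lower inner',M((360,310),.102))
print('slot lines',M((500,312),.096),'slot end',M((600,250),.096))
for z in (.135,.139,.143): print('tip left',z,M((283,328),z))
print('collar bot corners',M((132,503),.1886),M((660,503),.1886))
for q in ((297,290),): pass
E
python3 m2.py
```

```text
rod right edge [ 7.7 -0.5] rod top left [-7.4 -0.5]
rod shaft top arc [0.9 7.8]
clip in top corner [14.   8.6] clip outer corner [20.3 15.8] [14.3 15.8]
clip lower inner [13.4 -6.2]
slot lines [27.2 -8.6] slot end [37.  -2.1]
tip left 0.135 [7.4 4.4]
tip left 0.139 [7.6 5.9]
tip left 0.143 [7.8 7.4]
collar bot corners [ 0.2 12.5] [34.  12.5]
```

```bash
python3 -m handwheel '{"offset":[[0.08,0.13,0.3],[0.08,0.13,0.8],[0.08,0.13,1.4],[0.08,0.13,2],[0.08,0.13,2],[0.08,0.13,2],[0.08,0.13,2]],"roll":[0,0,0,0,0,0,0]}'; python3 look.py 5;  python3 - <<'E'
from h import *
a=cv2.imread('pics/w5.png')[155:225,210:300]
a=np.clip(a.astype(float)-30,0,110)/110*255
cv2.imwrite('pics/c5b.png',cv2.resize(a.astype(np.uint8),None,fx=8,fy=8,interpolation=cv2.INTER_CUBIC))
E
```

```text
time_s: 8.32
tcp_pos: [0.5476, 0.0779, 0.1812]
orientation: [-0.0, 0.719, 0.695, -0.0]
wrist_force: [0.4, -0.5, -0.9]
gripper_width: 0.183
[0.5477 0.0779 0.1814] [ 0.1  0.  -1.2] [ 0.04  0.69 -0.44  1.83  0.43  0.72 -0.68]
```

View pics/c5b.png

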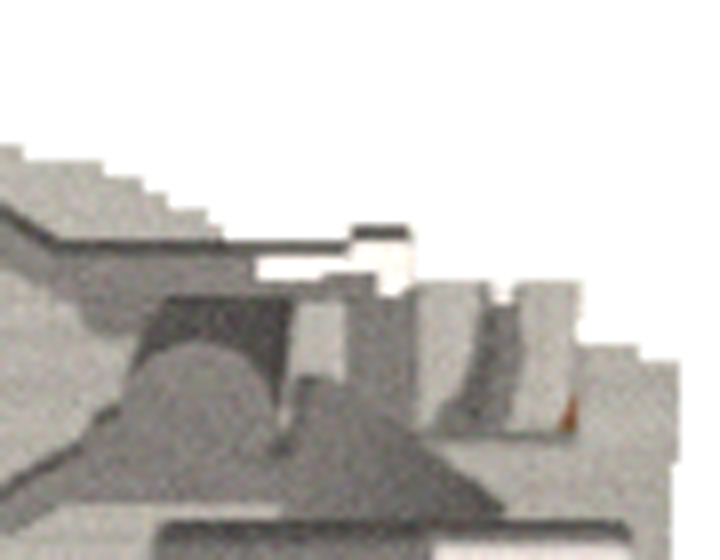

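```bash
cat > m3.py <<'E'
from h import *
d=load('w5')
def c(x,y): return 210+x/8-.45,155+y/8-.45
a=np.radians(-2); ex=np.array([np.cos(a),np.sin(a)]); ey=np.array([-ex[1],ex[0]])
o=np.array([.5275,.0778])
def M(q,z): 
    w=onz(d,*c(*q),z)[:2]-o; return (np.array([w@ex,w@ey])*1000).round(1)
print('rod right edge',M((278,425),.112),'left',M((130,400),.112),'top arc',M((205,342),.112))
print('clip in corner',M((351,280),.102),'outer corner',M((412,232),.102),M((352,232),.102))
print('slot end',M((575,400),.096),'slot line',M((500,437),.096))
for z in (.115,.118,.121): print('tip L,R',z,M((293,378),z),M((318,378),z))
print('collar bot',M((157,525),.1686),M((630,525),.1686))
E
python3 m3.py
```

```text
rod right edge [ 7.2 -0.6] left [-7.1  2. ] top arc [0.3 7.9]
clip in corner [14.1 10.9] outer corner [20.1 15.9] [14.2 15.8]
slot end [37.1 -4.2] slot line [29.4 -8.3]
tip L,R 0.115 [8.8 5.4] [11.2  5.4]
tip L,R 0.118 [9.  6.5] [11.3  6.5]
tip L,R 0.121 [9.1 7.7] [11.4  7.7]
collar bot [ 1.4 14.4] [35.4 14.4]
```

```bash
python3 -m handwheel '{"offset":[[0,0,0.3],[0,0,0.7],[0,0,1.1],[0,0,1.5],[0,0,1.8],[0,0,1.8],[0,0,1.8]],"roll":[0,0,0,0,0,0,0]}'; python3 look.py 6;  python3 - <<'E'
from h import *
a=cv2.imread('pics/w6.png')[145:225,205:305]
a=np.clip(a.astype(float)-30,0,110)/110*255
cv2.imwrite('pics/c6b.png',cv2.resize(a.astype(np.uint8),None,fx=7,fy=7,interpolation=cv2.INTER_CUBIC))
E
```

```text
time_s: 8.95
tcp_pos: [0.5475, 0.0778, 0.163]
orientation: [-0.0, 0.719, 0.695, -0.0]
wrist_force: [0.1, 0.3, -0.3]
gripper_width: 0.178
[0.5476 0.0779 0.1632] [-0.7 -0.4 -0.7] [ 0.03  0.71 -0.43  1.84  0.45  0.68 -0.69]
```

View pics/c6b.png

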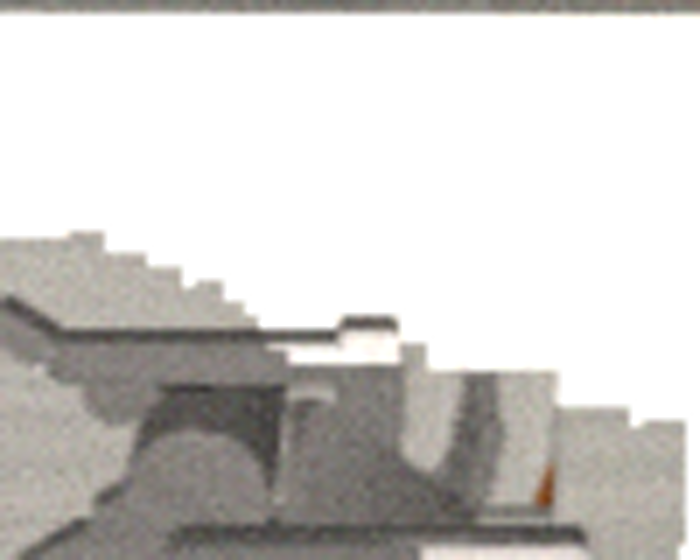

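```bash
python3 -m handwheel '{"offset":[[0,0,0.1],[0,0,0.2],[0,0,0.3],[0,0,0.4],[0,0,0.4],[0,0,0.4]],"roll":[0,0,0,0,0,0]}'; python3 look.py 7
```

```text
time_s: 9.5
tcp_pos: [0.5475, 0.0778, 0.1592]
orientation: [-0.0, 0.719, 0.695, -0.0]
wrist_force: [-0.1, 0.0, -1.3]
gripper_width: 0.177
[0.5475 0.0778 0.1593] [-0.  -0.9 -0.6] [ 0.03  0.72 -0.42  1.85  0.45  0.67 -0.7 ]
```

View pics/c7.png

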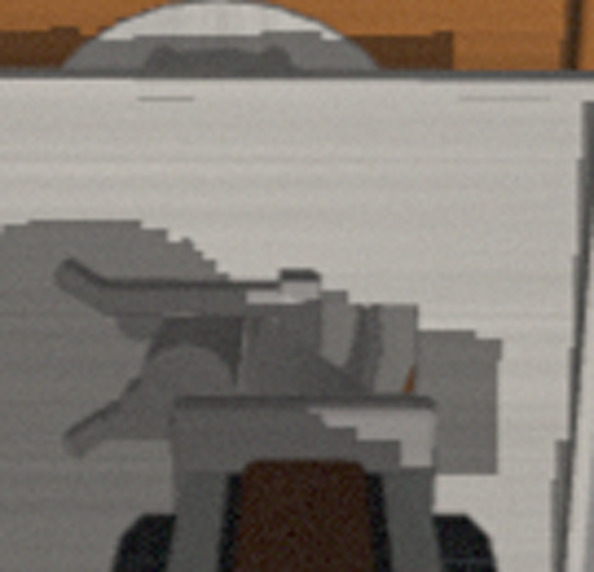

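```bash
python3 -m handwheel '{"offset":[[0,0,0.1],[0,0,0.2],[0,0,0.3],[0,0,0.4],[0,0,0.4]],"roll":[0,0,0,0,0]}'; python3 -m handwheel '{"offset":[[0,0,0.1],[0,0,0.2],[0,0,0.3],[0,0,0.3]],"roll":[0,0,0,0]}'
```

```text
time_s: 9.97
tcp_pos: [0.5467, 0.0777, 0.1549]
orientation: [-0.0, 0.719, 0.695, -0.001]
wrist_force: [-2.7, 0.1, 0.8]
gripper_width: 0.176
time_s: 10.3
tcp_pos: [0.5468, 0.0777, 0.152]
orientation: [-0.0, 0.719, 0.695, -0.001]
wrist_force: [-4.0, 0.4, 2.8]
gripper_width: 0.178
```

```bash
python3 -m handwheel '{"offset":[[0,0,0.1],[0,0,0.2],[0,0,0.3],[0,0,0.4],[0,0,0.4]],"roll":[0,0,0,0,0]}'; python3 look.py 8
```

```text
time_s: 10.72
tcp_pos: [0.5463, 0.0777, 0.148]
orientation: [-0.001, 0.719, 0.695, -0.001]
wrist_force: [-5.7, -0.2, 4.0]
gripper_width: 0.178
[0.5464 0.0778 0.148 ] [-5.9  0.9  4. ] [ 0.02  0.74 -0.41  1.86  0.46  0.65 -0.71]
```

View pics/c8.png

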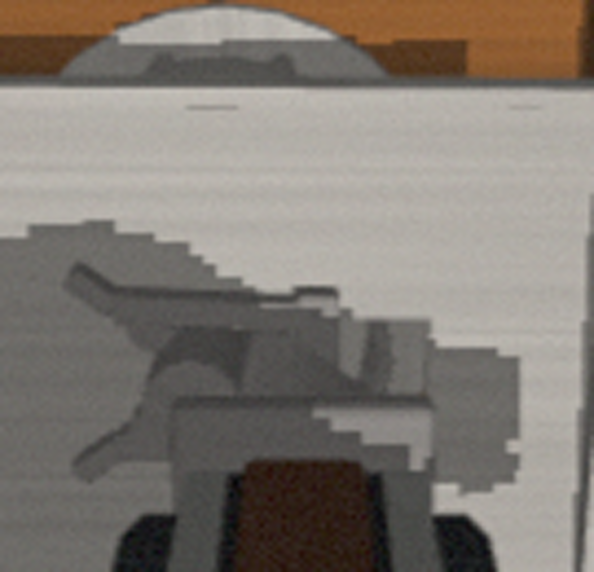

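```bash
python3 -m handwheel '{"offset":[[0,0.1,0],[0,0.2,0],[0,0.3,0],[0,0.3,0]],"roll":[0,0,0,0]}'; python3 -m handwheel '{"offset":[[0,0.1,0],[0,0.2,0],[0,0.2,0]],"roll":[0,0,0]}';python3 look.py 9
```

```text
time_s: 11.1
tcp_pos: [0.5482, 0.0775, 0.1478]
orientation: [-0.001, 0.719, 0.695, -0.002]
wrist_force: [-6.8, -0.1, 3.7]
gripper_width: 0.178
time_s: 11.35
tcp_pos: [0.5497, 0.0774, 0.1476]
orientation: [-0.001, 0.719, 0.695, -0.003]
wrist_force: [-8.1, 0.4, 3.4]
gripper_width: 0.177
[0.5498 0.0774 0.1477] [-9.6  0.1  3.9] [ 0.02  0.74 -0.41  1.84  0.46  0.66 -0.7 ]
```

View pics/c9.png

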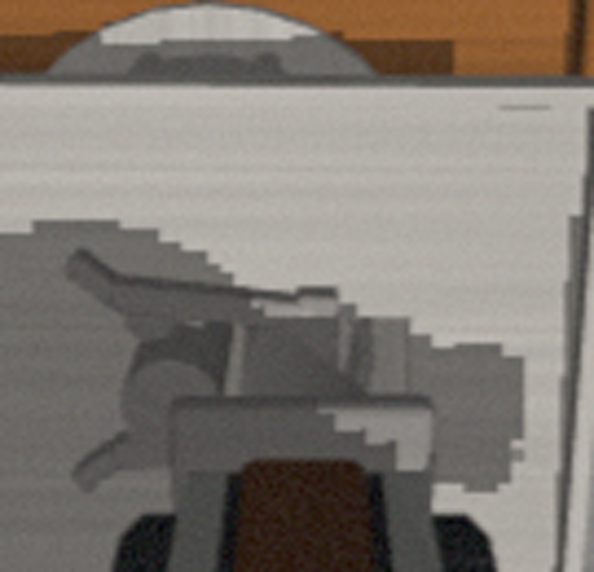

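```bash
python3 -m handwheel '{"offset":[[0,0.1,0],[0,0.2,0],[0,0.2,0]],"roll":[0,0,0]}'; python3 -m handwheel '{"offset":[[0,0.1,0],[0,0.2,0],[0,0.2,0]],"roll":[0,0,0]}';python3 look.py 10
```

```text
time_s: 11.65
tcp_pos: [0.5526, 0.0773, 0.1478]
orientation: [-0.001, 0.719, 0.695, -0.002]
wrist_force: [-5.9, -0.2, 3.3]
gripper_width: 0.179
time_s: 11.9
tcp_pos: [0.5588, 0.0775, 0.1486]
orientation: [0.001, 0.719, 0.695, 0.002]
wrist_force: [0.1, -0.4, -0.7]
gripper_width: 0.18
[0.5584 0.0775 0.1485] [-0.7  1.2 -1.4] [ 0.02  0.75 -0.41  1.83  0.46  0.66 -0.7 ]
```

View pics/c10.png

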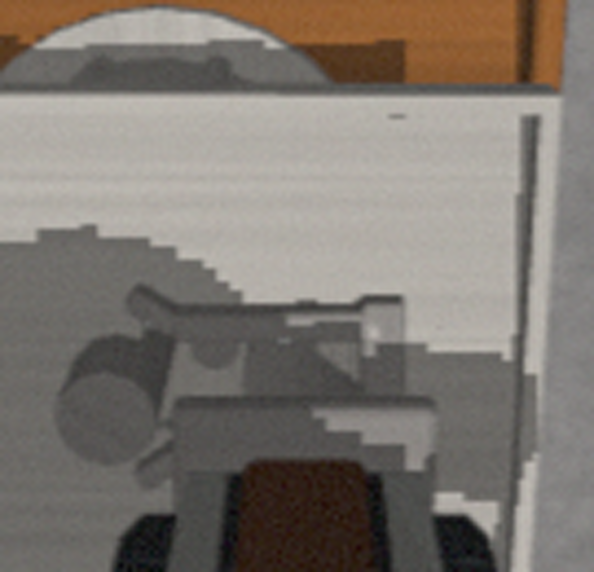

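```bash
python3 -m handwheel '{"offset":[[0,0,-0.3],[0,0,-0.8],[0,0,-1.5],[0,0,-2.5],[0,0,-4],[0,0,-5.5],[0,0,-7],[0,0,-8],[0,0,-8],[0,0,-8]],"roll":[0,0,0,0,0,0,0,0,0,0]}'; python3 look.py 11
```

```text
time_s: 12.78
tcp_pos: [0.5569, 0.0774, 0.2289]
orientation: [0.0, 0.719, 0.695, 0.001]
wrist_force: [-0.3, -0.7, -1.7]
gripper_width: 0.178
[0.5563 0.0773 0.2281] [-0.3 -0.4 -1.4] [ 0.07  0.64 -0.48  1.75  0.38  0.84 -0.62]
```

View pics/c11.png

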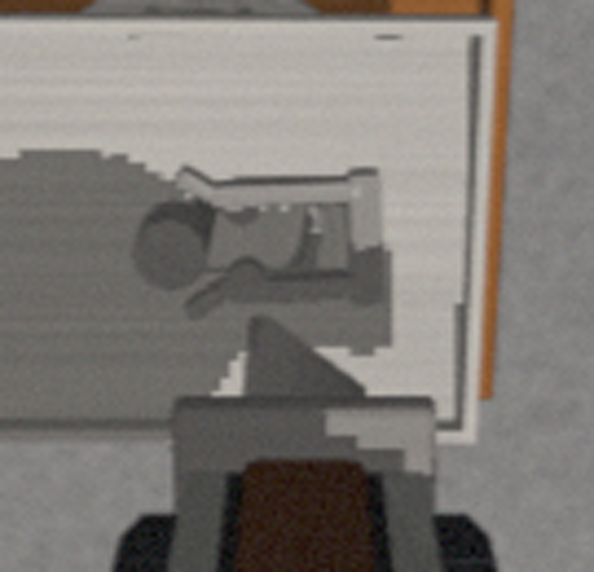

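Run:
```python
from h import *
d=load('w11')
a=np.radians(-2); ex=np.array([np.cos(a),np.sin(a)]); ey=np.array([-ex[1],ex[0]]); o=np.array([.5275,.0778])
for q,z in [((382,172),.102),((349,176),.102),((382,245),.102),((350,268),.102),((180,172),.102),((192,315),.102),((170,250),.112)]:
    w=onz(d,190+q[0]/4.4-.4,130+q[1]/4.4-.4,z)[:2]-o; print(q,(w@ex*1000).round(1),(w@ey*1000).round(1))
```

```text
(382, 172) 44.4 15.7
(349, 176) 37.3 14.8
(382, 245) 44.7 -0.7
(350, 268) 37.8 -6.0
(180, 172) 1.2 15.7
(192, 315) 2.8 -17.0
(170, 250) -0.5 1.3
```

```bash
python3 -m handwheel '{"offset":[[-3,-0.4,0],[-6.5,-0.9,0],[-10,-1.4,0],[-13.5,-1.9,0],[-17,-2.4,0],[-20.5,-2.9,0],[-24,-3.4,0],[-27.5,-3.9,0],[-31,-4.4,0],[-34.5,-4.9,0],[-37.5,-5.2,0],[-39.3,-5.2,0]],"roll":[0,0,0,0,0,0,0,0.5,1,1.5,1.5,1.5]}';python3 -m handwheel '{"offset":[[0,0,0],[0,0,0.5],[0,0,1],[0,0,1.5],[0,0,1.5],[0,0,1.5],[0,0,1.5]],"roll":[0,0,0,0,0,0,0]}'; python3 look.py 12; python3 m1.py | head -1
```

```text
time_s: 13.83
tcp_pos: [0.4882, -0.3183, 0.2268]
orientation: [-0.001, 0.73, 0.683, -0.002]
wrist_force: [-0.9, -0.5, -0.9]
gripper_width: 0.179
time_s: 14.42
tcp_pos: [0.4913, -0.3128, 0.2133]
orientation: [-0.0, 0.728, 0.686, 0.0]
wrist_force: [0.4, -0.2, -1.0]
gripper_width: 0.18
[ 0.4914 -0.313   0.2135] [-0.3 -0.1 -0.6] [ 0.78  0.69 -0.5   1.71  0.42  0.85  0.03]
R [[0.0597, 0.9982, 0.0004], [0.9982, -0.0597, -0.0001], [-0.0001, 0.0004, -1.0]]
```

View pics/c12.png

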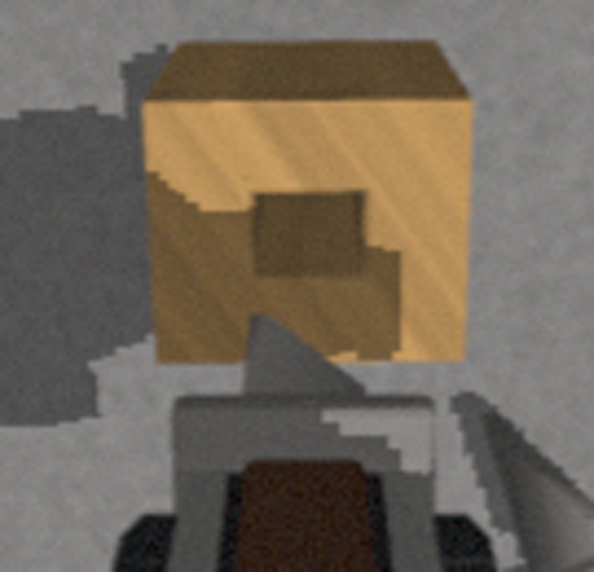

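Run:
```python
from h import *
d=load('w12')
def P(q,z): return onz(d,190+q[0]/4.4-.4,130+q[1]/4.4-.4,z)[:2]
W=np.array([P(q,.084) for q in [(253,191),(364,190),(363,276),(253,277)]]);print('hole',W.mean(0).round(4),np.linalg.norm(W-np.roll(W,1,0),axis=1).round(4))
C=np.array([P(q,.2008) for q in [(173,402),(434,402)]]);print('collar +y edge',C.round(4).tolist(),C.mean(0).round(4), 'minus14',C.mean(0)[1]-.014)
print('tip',P((262,316),.1503).round(4))
```

```text
hole [ 0.4904 -0.3123] [0.0197 0.0241 0.0197 0.0244]
collar +y edge [[0.4733, -0.2985], [0.5074, -0.3005]] [ 0.4904 -0.2995] minus14 -0.3135477988968723
tip [ 0.4828 -0.3061]
```

```bash
python3 -m handwheel '{"offset":[[0.05,0,1],[0.05,0,2.5],[0.05,0,4],[0.05,0,5.5],[0.05,0,6.5],[0.05,0,7.3],[0.05,0,8],[0.05,0,8.5],[0.05,0,8.5]],"roll":[0,0,0,0,0,0,0,0,0]}';  python3 -m handwheel '{"offset":[[0,0,0.5],[0,0,1],[0,0,1.5],[0,0,2],[0,0,2.5],[0,0,2.5]],"roll":[0,0,0,0,0,0]}'
```

```text
time_s: 15.22
tcp_pos: [0.4907, -0.3128, 0.1275]
orientation: [-0.001, 0.728, 0.685, -0.0]
wrist_force: [-0.5, 0.8, -1.1]
gripper_width: 0.181
time_s: 15.72
tcp_pos: [0.4904, -0.3128, 0.1022]
orientation: [-0.001, 0.728, 0.685, -0.0]
wrist_force: [0.4, -0.8, -0.8]
gripper_width: 0.177
```

```bash
python3 -m handwheel '{"offset":[[0,0,0.2],[0,0,0.4],[0,0,0.5],[0,0,0.5]],"roll":[0,0,0,0]}'; python3 -m handwheel '{"offset":[[0,0,0.05],[0,0,0.1],[0,0,0.1]],"roll":[0,0,0]}'
```

```text
time_s: 16.05
tcp_pos: [0.491, -0.313, 0.0982]
orientation: [-0.0, 0.728, 0.685, -0.0]
wrist_force: [0.4, 0.4, -0.5]
gripper_width: 0.18
time_s: 16.3
tcp_pos: [0.4911, -0.3131, 0.0973]
orientation: [0.0, 0.728, 0.685, -0.0]
wrist_force: [-0.8, -0.2, -0.9]
gripper_width: 0.18
```

```bash
python3 -m handwheel '{"offset":[[0,0,0.05],[0,0,0.05],[0,0,0.05]],"roll":[0,0,0]}'; python3 -m handwheel '{"offset":[[0,0,0.05],[0,0,0.05],[0,0,0.05]],"roll":[0,0,0]}'
```

```text
time_s: 16.55
tcp_pos: [0.4911, -0.313, 0.0968]
orientation: [0.0, 0.728, 0.685, -0.0]
wrist_force: [0.9, 0.3, -1.1]
gripper_width: 0.174
time_s: 16.8
tcp_pos: [0.4911, -0.313, 0.0967]
orientation: [0.0, 0.728, 0.685, -0.0]
wrist_force: [-0.4, 0.4, 4.6]
gripper_width: 0.176
```

```bash
python3 -m handwheel '{"offset":[[0,0,0],[0,0,0],[0,0,0],[0,0,0],[0,0,0],[0,0,0],[0,0,0],[0,0,0],[0,0,0]],"roll":[0,0,0,0,0,0,0,0,0]}' 1; python3 -m handwheel '{"offset":[[0,0,-0.5],[0,0,-1.5],[0,0,-3],[0,0,-5],[0,0,-7],[0,0,-9],[0,0,-11],[0,0,-12.5],[0,0,-12.5],[0,0,-12.5],[0,0,-12.5]],"roll":[0,0,0,0,0,0,0,0,0,0,0]}'; python3 look.py 13
python3 - <<'E'
from h import *
grab('top','t13');grab('side','sd13')
t=cv2.imread('pics/t13.png'); s=cv2.imread('pics/sd13.png')
a=cv2.resize(t[180:285,130:220],None,fx=4,fy=4,interpolation=cv2.INTER_CUBIC)
b=cv2.resize(s[100:300,200:350],None,fx=2.7,fy=2.7,interpolation=cv2.INTER_CUBIC)
im=np.zeros((545,790,3),np.uint8); im[:420,:360]=a; im[:540,370:775]=b; cv2.imwrite('pics/c13b.png',im)
E
```

```text
time_s: 17.55
tcp_pos: [0.4911, -0.313, 0.0963]
orientation: [0.0, 0.728, 0.685, 0.0]
wrist_force: [-0.1, -0.8, -0.0]
gripper_width: 0.999
time_s: 18.47
tcp_pos: [0.4905, -0.3129, 0.221]
orientation: [-0.0, 0.728, 0.685, -0.0]
wrist_force: [0.6, 0.2, 0.4]
gripper_width: 1.001
[ 0.4904 -0.3128  0.2206] [ 0.3 -0.7 -0.5] [ 0.78  0.68 -0.51  1.7   0.41  0.87  0.04]
```

View pics/c13.png

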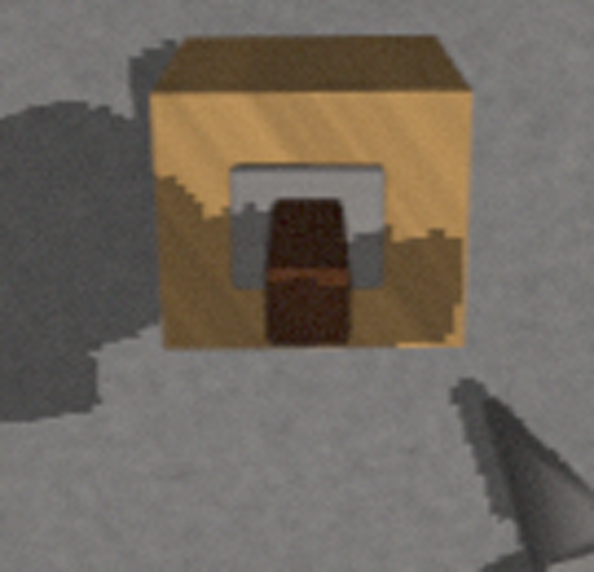

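View pics/c13b.png

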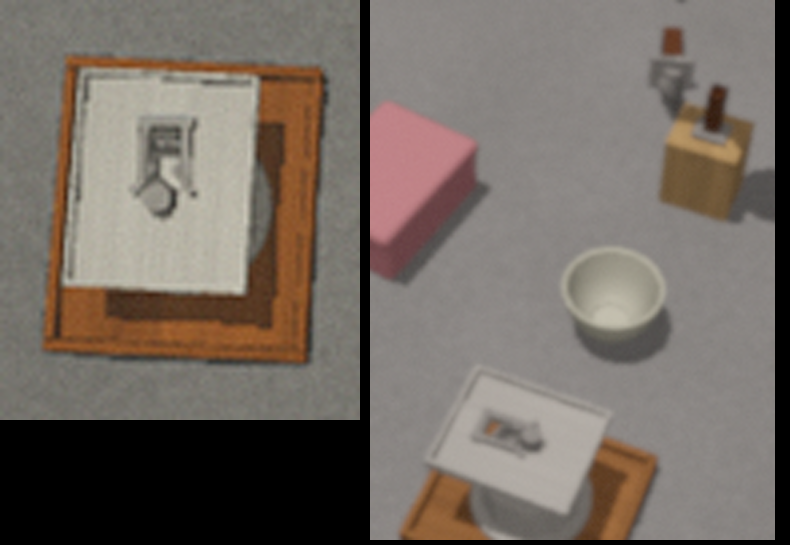

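View pics/t13.png

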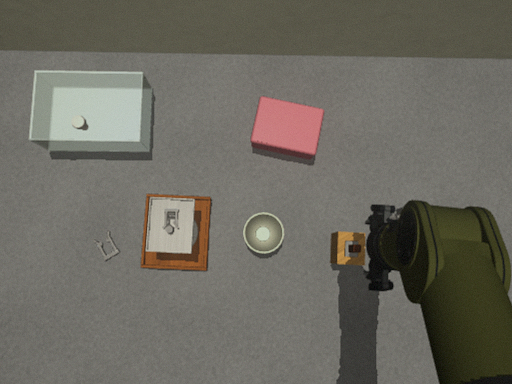

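```bash
python3 -c "
from h import *
print(manip.finish_job())"
```

```text
the job is handed in; nothing more can be done
None
```

I took the wedge from its block and slid it down between the rod and the back of the clip, flat face to the rod. The tip stopped about 17 mm above the cap. I then eased the wedge along +x until the clip snapped off, lifted it clear and put it back in the block. The job was handed in at about 18.6 s of the 64 s allowed.

**Last checks:**
- **Clip:** the pictures show it lying flat in the plate, about 23.5 mm from its seat. Both humps are clear of the rod; the leg ends still sit on either side of it.
- **Forces:** the largest readings were about 9.6 N sideways and 4 N upward on the wedge, so the plunger stayed far from its stop. These were read at the end of each move, so a brief peak could have been missed.
- **Wedge:** lowering it, contact came at the same height as when I first gripped it (TCP 0.0967 m). The picture shows the collar sitting on the block. The gripper is open and 12 cm clear.
- **Tin and tea bowl:** they look to be in the same place in the top view as at the start.

**Disagreements:** the wrist camera placed the held wedge about 1.8 mm off the TCP reading, so I aligned it by eye against the rod in the same picture. Tip length came out between 48.6 and 51.4 mm depending on the view. I used about 50.7 mm and kept well above the cap to allow for it.

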